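# Seat the drill chuck in the presetting spindle

## Task

Take the drill chuck (the tool holder with the black ribbed sleeve) out of the rack and seat its tapered shank in the upright spindle, turned so that the two slots in its flange drop over the two drive dogs and it sits fully home. Lower it in rather than dropping it, let go, and leave the other two holders where they are in the rack.

Things in the scene. Friction and masses are not known exactly. Their poses are not given: they have to be found in the camera images.
- drill_chuck: Holder to seat, 0.45 kg, upright in a rack hole. Origin: on the axis at the flange's lower face; z up, x out through a slot. Below: steel taper, 34 mm dia to 16, 45 long. Above: flange 64 dia, 0-16 mm high, two through slots along +x and -x, 22 wide, cut in to 20 from the axis; neck; black ribbed sleeve 40 dia, 22-58 high (grip it across any diameter); nose to 75. A half turn about z fits too.
- spindle: Fixed upright nose, 80 mm dia, on a 112 dia foot. Origin: on the axis at the worktop, z up. Flat face 75 up, with an open taper bore, 38 dia to 20, 50 deep: about 2 play, no jamming; the flange rests on the face. Two dark dogs on the face along +x and -x, 22.5 to 34 from the axis, 10 wide, bevelled, 9 high. Seated: holder's origin 75 above this one, x axes parallel either way round.
- centre: Bystander in the rack: same shank, flange, origin and axes, but a plain bright body 34 mm dia that ends in a sharp cone 72 mm above the flange's lower face. The rack: fixed blue plate 84 x 300 mm, its top 80 mm above the worktop, with three 41 mm through holes 100 mm apart in a row; each holder rests there by its flange, in any of the holes.
- mill_arbor: Bystander in the rack: same shank, flange, origin and axes, but a steel body 44 mm dia with a brass ring, up to 46 mm above the flange's lower face, then an 18 mm dia stub up to 64 mm.

How it is judged:
At the end, for the whole second after the job is handed in: The drill chuck stands upright and at rest in the spindle: its axis within 8 mm of the spindle's, its flange down on the nose face (within 4 mm, not perched on the 9 mm dogs), tilted less than 0.08 rad, slots over the dogs (x axes parallel within 0.35 rad, either way round) (horizontal distance between drill_chuck and spindle below 0.008 m and z of drill_chuck in the frame of spindle between 0.07 and 0.079 m and angle between drill_chuck's own z axis and vertical below 0.08 rad and angle between the x axis of drill_chuck and the x axis of spindle, either way round below 0.35 rad and linear speed of drill_chuck below 0.02 m/s); the robot touches nothing.
It fails at once if another tool holder is shifted by more than 30 mm (distance of any of centre, mill_arbor from where it was at the start of the episode above 0.03 m).
It fails at once if the drill chuck is dropped into the spindle: it moves faster than 0.6 m/s while its shank is in the bore (horizontal distance between drill_chuck and spindle below 0.03 m and z of drill_chuck in the frame of spindle below 0.12 m and linear speed of drill_chuck above 0.6 m/s).
It also fails if it takes over 38 s, if anything falls off the work surface, if the arm or the gripper's body presses on something with over 40 N, if the wrist force passes 120 N, or if a joint passes its speed limit or range.

## Robot

A 6-joint arm with a two-finger parallel gripper is mounted at the origin on a cart in front of the work surface, level with it; the furniture and walls round the work are solid. World frame = base frame: x ahead of the robot, y to its left, z up, the work surface at z = 0. Lengths are in m, angles in rad, forces in N, time in s.
With the tool pointing down it reaches from about 0.3 to 0.775 m from the base axis. Payload 14.6 kg.
Tool frame: the origin (TCP) lies midway between the tips of the shut fingers; the grasp point (between the pads) lies 19 mm behind it; z points along the fingers, x is the direction in which the jaws open and shut, and the axes are right-handed (so a half turn about z gives the same grasp; the last joint's range is limited). The gripper opens to 85 mm and grips with 20 to 120 N. Pads are 22 mm wide; open, the fingers measure 114 mm over their backs; the gripper's body (76 mm by 85 mm) begins 54 mm behind the grasp point. The pads swing forward as they close: fully open they stand 13 mm farther back than shut.
Start: joints at [-1.391, 0.3, 1.521, -0, 1.321, -0.067], TCP at [0.134, -0.533, 0.231] pointing down, gripper open.
Joint ranges: [-3.03, 3.03], [-0.79, 2.21], [0.23, 2.52], [-1.04, 4.18], [0, 3.07], [-2.55, 2.55]. Speed limits (rad/s): [2.22, 2.22, 2.57, 3.14, 3.14, 3.14].

## Interface

Orientations are given as a unit quaternion [w, x, y, z].
In Python, from cell import robot, optics, ticket gives the robot as it stands. Calls block until the motion is done:
- robot.move_ptp(position, orientation): joint-space move of the TCP to a pose.
- robot.movel(position, orientation=None, max_speed=0.15, threshold=None): straight line of the TCP; orientation=None keeps the orientation; max_speed is the mean speed in m/s. With threshold (N) it stops when the force on the tool has changed by that much, and returns True; else False.
- robot.move_joints(angles): joint-space move.
- robot.set_gripper(opening, force=None): finger opening in m; force is the grip in N (None keeps the last); returns when the fingers have stopped.
- robot.hold(seconds).
- robot.solve_ik(position, orientation): joint angles nearest the present ones, or None.
- robot.observe(): the state.
- optics.snapshot(name): name is "scene" or "top" or "wrist"; returns a dict with "img" (420x560x3 uint8, red, green, blue), "z_map" (420x560 float32, m along the optical axis (not along the pixel's ray), 0 where there is no reading), "intrinsics" (3x3 intrinsics, pixels), "k1" (the pictures are not rectified: a ray, as slopes to the right and down, at radius r is drawn at 1 + k1 r^2 times it, then the intrinsics apply), "rvec" (rotation vector, rad) and "tvec" (3), from world to camera coordinates, as OpenCV has them. Camera axes: x right, y down, z forward; pixel columns grow to the right and rows downward; lengths in m; the calibration is good to about 2 mm. A picture is of the moment at which its call begins.
A pose or a line that the arm cannot do raises robot.MotionError and nothing moves.
- ticket.hand_in(): hands the job in, once; it reports no verdict.
Trained networks look in a picture, given as the dict that the camera call returned (one of the last four; its "shot" number tells which), for a name from the list of things; names that differ only in an ending like _2 or _b are one class to them, and where a whole thing is asked for, a point or a joint stands for the part that bears it (a point fixed in the world has none). Each returns a list of dicts, best first, with "confidence" (0 to 1); they miss things now and then, are a little off and sometimes report something else, mostly with a low value. They report only what shows in the picture. A call takes as long as a camera call.
- optics.find_in(name, picture): "extent" ([left, top, right, bottom] in pixels, round what is visible of it).
The state is a dict: "time": time; "qpos": joint angles; "joint_velocities": joint speeds; "joint_efforts": joint torques, N m; "eef_pos": TCP position; "orientation": TCP orientation; "contact_force": force on the tool from outside, world axes, zero at the start; "torque": the same for the moment, N m; "gripper_width": finger opening in m.
Only numpy, scipy, OpenCV 4.12 (cv2) and the standard library are available. Lean on these libraries where they do the work, as an engineer would, in place of code of your own. Each camera call takes 0.05 s, during which the arm holds its last target.

## Working session

There is one attempt and no reset: what is moved stays moved. The work goes in short steps, each a Python script; the robot and the scene stay as the last script left them, time stands still between calls to the robot, and variables do not carry over. Pictures are saved under pics/ and viewed, and the job is handed in when it is done.

```bash
ls; mkdir -p pics; cat > h.py <<'E'
import numpy as np, cv2, pickle
from cell import robot, optics, ticket
def snap(n,f=None):
    p=optics.snapshot(n)
    if f: cv2.imwrite('pics/'+f,cv2.cvtColor(p['img'],cv2.COLOR_RGB2BGR))
    pickle.dump(p,open('last_%s.pkl'%n,'wb'))
    return p
def rays(p,uv):
    K=np.array(p['intrinsics']);uv=np.asarray(uv,float).reshape(-1,2)
    d=np.c_[(uv[:,0]-K[0,2])/K[0,0],(uv[:,1]-K[1,2])/K[1,1]]
    s=d.copy()
    for _ in range(20): s=d/(1+p['k1']*(s**2).sum(1,keepdims=True))
    return np.c_[s,np.ones(len(s))]
def RT(p): return cv2.Rodrigues(np.array(p['rvec'],float))[0],np.array(p['tvec'],float).ravel()
def cloud(p):
    z=p['z_map'];h,w=z.shape;u,v=np.meshgrid(np.arange(w),np.arange(h))
    r=rays(p,np.c_[u.ravel(),v.ravel()]);R,t=RT(p)
    X=(r*z.reshape(-1,1)-t)@R
    X[z.ravel()==0]=np.nan
    return X.reshape(h,w,3)
def onplane(p,uv,z):
    R,t=RT(p);r=rays(p,uv)@R;c=-R.T@t
    return c+r*((z-c[2])/r[:,2])[:,None]
E
python3 - <<'E'
from h import *
print(robot.observe())
for n in ['scene','top','wrist']:
    p=snap(n,n+'0.png')
    for k in ['drill_chuck','spindle','centre','mill_arbor']:
        print(n,k,[(d['confidence'],np.round(d['extent'])) for d in optics.find_in(k,p)][:3])
E
```

```text
pics
{'time': 0.0, 'qpos': array([-1.39063568e+00,  3.00467833e-01,  1.52161689e+00, -5.95711950e-06,
        1.32070668e+00, -6.66197984e-02]), 'joint_velocities': array([ 0.00099496, -0.00019755,  0.00106739, -0.00244761, -0.00094547,
        0.00010386]), 'joint_efforts': array([ 1.31317323e-03, -5.43497157e+01, -3.61792839e+01, -6.69785823e-05,
        3.99534983e-03, -3.08941821e-05]), 'eef_pos': array([ 0.13429624, -0.5330952 ,  0.23070796]), 'orientation': array([-3.96937909e-04,  7.88759851e-01, -6.14701178e-01, -4.49107146e-04]), 'contact_force': array([-0.91223134, -0.15545406, -0.62412376]), 'torque': array([ 0.00408695,  0.02757836, -0.00358627]), 'gripper_width': 0.08577043252483092}
scene drill_chuck [(0.81, array([192., 205., 229., 256.]))]
scene spindle [(0.79, array([339., 149., 393., 208.]))]
scene centre [(0.85, array([221., 172., 256., 219.]))]
scene mill_arbor [(0.56, array([156., 254., 201., 303.]))]
top drill_chuck [(0.55, array([206., 174., 235., 200.]))]
top spindle [(0.84, array([350., 210., 391., 252.])), (0.39, array([248., 163., 276., 190.]))]
top centre [(0.58, array([247., 162., 277., 190.]))]
top mill_arbor [(0.77, array([168., 181., 195., 204.]))]
wrist drill_chuck []
wrist spindle []
wrist centre []
wrist mill_arbor []
```

View pics/scene0.png

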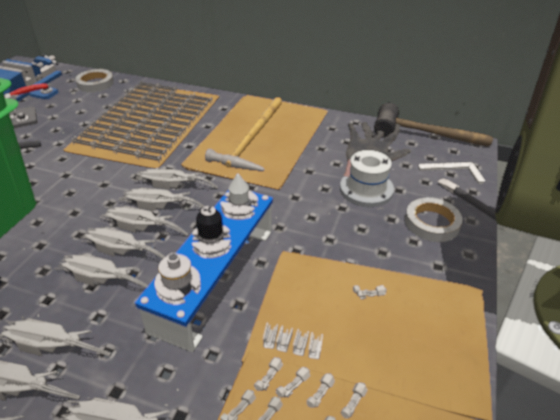

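View pics/top0.png

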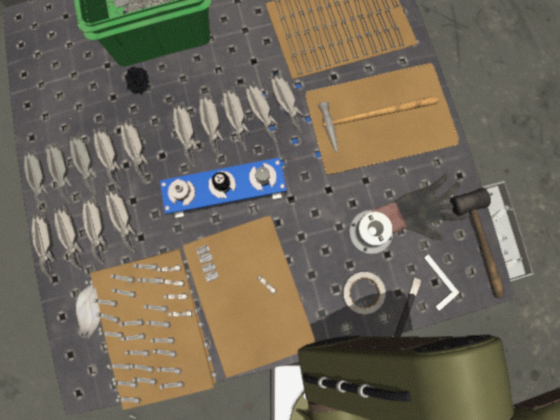

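```bash
python3 - <<'E'
from h import *
p=pickle.load(open('last_top.pkl','rb'));c=cloud(p)
R,t=RT(p);print('cam',-R.T@t,R[2])
def st(b):
    x=c[b[1]:b[3],b[0]:b[2]].reshape(-1,3);x=x[~np.isnan(x[:,0])]
    for lo,hi in [(.06,.07),(.07,.079),(.079,.087),(.088,.1),(.1,.13),(.13,.14),(.14,.16)]:
        m=(x[:,2]>lo)&(x[:,2]<hi)
        if m.sum(): print(b,lo,m.sum(),x[m].mean(0).round(4),x[m].min(0).round(3),x[m].max(0).round(3))
for b in [(206,174,235,200),(350,210,391,252),(247,162,277,190),(168,181,195,204)]: st(b)
E
```

```text
cam [0.30098909 0.15143876 1.34488348] [ 0.18326679  0.01037675 -0.98300845]
(206, 174, 235, 200) 0.07 93 [0.5692 0.3027 0.0774] [0.549 0.26  0.074] [0.611 0.331 0.079]
(206, 174, 235, 200) 0.079 182 [0.5695 0.2976 0.0815] [0.548 0.26  0.079] [0.611 0.33  0.087]
(206, 174, 235, 200) 0.088 202 [0.5751 0.2889 0.0955] [0.547 0.259 0.088] [0.608 0.321 0.1  ]
(206, 174, 235, 200) 0.1 47 [0.5701 0.2827 0.1152] [0.559 0.259 0.1  ] [0.606 0.308 0.128]
(206, 174, 235, 200) 0.13 58 [0.5758 0.2855 0.1367] [0.562 0.27  0.13 ] [0.597 0.31  0.14 ]
(206, 174, 235, 200) 0.14 166 [0.5806 0.2897 0.1471] [0.565 0.272 0.14 ] [0.596 0.307 0.157]
(350, 210, 391, 252) 0.06 86 [ 0.4771 -0.0775  0.0656] [ 0.442 -0.116  0.06 ] [ 0.517 -0.041  0.07 ]
(350, 210, 391, 252) 0.07 588 [ 0.4815 -0.0801  0.0747] [ 0.443 -0.119  0.07 ] [ 0.521 -0.042  0.079]
(350, 210, 391, 252) 0.079 54 [ 0.4833 -0.0775  0.0819] [ 0.445 -0.115  0.079] [ 0.515 -0.043  0.087]
(350, 210, 391, 252) 0.088 2 [ 0.457  -0.0926  0.0882] [ 0.453 -0.093  0.088] [ 0.461 -0.093  0.088]
(247, 162, 277, 190) 0.07 131 [0.6124 0.199  0.0771] [0.574 0
[... 350 characters left out ...]
191  0.1343] [0.589 0.175 0.13 ] [0.616 0.203 0.14 ]
(247, 162, 277, 190) 0.14 38 [0.6024 0.1919 0.1455] [0.595 0.184 0.14 ] [0.611 0.2   0.153]
(168, 181, 195, 204) 0.07 45 [0.5619 0.3921 0.0772] [0.538 0.357 0.073] [0.594 0.424 0.079]
(168, 181, 195, 204) 0.079 104 [0.561  0.3906 0.0818] [0.537 0.357 0.079] [0.593 0.424 0.087]
(168, 181, 195, 204) 0.088 165 [0.5575 0.38   0.0955] [0.535 0.357 0.088] [0.589 0.418 0.1  ]
(168, 181, 195, 204) 0.1 231 [0.5603 0.3852 0.1227] [0.534 0.359 0.101] [0.588 0.415 0.13 ]
(168, 181, 195, 204) 0.13 29 [0.5605 0.385  0.1331] [0.543 0.367 0.13 ] [0.581 0.398 0.14 ]
(168, 181, 195, 204) 0.14 35 [0.563  0.3873 0.1436] [0.555 0.381 0.14 ] [0.571 0.395 0.149]
```

The top view shows the chuck (220,183) in the middle hole and the spindle at (372,230). The centre is on the right at (262,176) and the arbor on the left at (181,190). Next I'll take a close wrist view of the spindle and of the chuck.

```bash
python3 - <<'E'
from h import *
from scipy.spatial.transform import Rotation as Ro
p=pickle.load(open('last_wrist.pkl','rb'));R,t=RT(p);c=-R.T@t
o=robot.observe();q=o['orientation'];T=Ro.from_quat([*q[1:],q[0]]).as_matrix()
print('cam in tool',T.T@(c-o['eef_pos']));print((R@T).T.round(3));print(p['intrinsics'])
def down(th): # tool x at heading th
    M=np.c_[[np.cos(th),np.sin(th),0],[np.sin(th),-np.cos(th),0],[0,0,-1]]
    q=Ro.from_matrix(M).as_quat();return [q[3],*q[:3]]
for xy in [(.4815,-.08),(.58,.289)]:
  for th in np.arange(-180,180,15):
    r=robot.solve_ik([*xy,.28],down(np.radians(th)));print(xy,th,None if r is None else np.round(r,2))
E
```

```text
cam in tool [ 0.00058346 -0.08291602 -0.14256617]
[[ 1.     0.     0.001]
 [-0.001  0.947  0.322]
 [-0.001 -0.322  0.947]]
[[325.90751763   0.         278.95546672]
 [  0.         325.90751763 206.84074976]
 [  0.           0.           1.        ]]
(0.4815, -0.08) -180 None
(0.4815, -0.08) -165 None
(0.4815, -0.08) -150 [-0.24  0.13  1.62 -0.    1.4   2.38]
(0.4815, -0.08) -135 [-0.24  0.13  1.62 -0.    1.4   2.12]
(0.4815, -0.08) -120 [-0.24  0.13  1.62 -0.    1.4   1.85]
(0.4815, -0.08) -105 [-0.24  0.13  1.62 -0.    1.4   1.59]
(0.4815, -0.08) -90 [-0.24  0.13  1.62 -0.    1.4   1.33]
(0.4815, -0.08) -75 [-0.24  0.13  1.62 -0.    1.4   1.07]
(0.4815, -0.08) -60 [-0.24  0.13  1.62 -0.    1.4   0.81]
(0.4815, -0.08) -45 [-0.24  0.13  1.62 -0.    1.4   0.55]
(0.4815, -0.08) -30 [-0.24  0.13  1.62 -0.    1.4   0.28]
(0.4815, -0.08) -15 [-0.24  0.13  1.62 -0.    1.4   0.02]
(0.4815, -0.08) 0 [-0.24  0.13  1.62 -0.    1.4  -0.24]
(0.4815, -0.08) 15 [-0.24  0.13  1.62 -0.    1.4  -0.5 ]
(0.4815, -0.08) 30 [-0.24  0.13  1.62 -0.    1.4  -0.76]
(0.4815, -0.08) 45 [-0.24  0.13  1.62 -0.   
[... 884 characters left out ...]
 0.41  0.5   1.13 -0.    1.51  0.67]
(0.58, 0.289) 0 [ 0.41  0.5   1.13 -0.    1.51  0.41]
(0.58, 0.289) 15 [ 0.41  0.5   1.13 -0.    1.51  0.14]
(0.58, 0.289) 30 [ 0.41  0.5   1.13 -0.    1.51 -0.12]
(0.58, 0.289) 45 [ 0.41  0.5   1.13 -0.    1.51 -0.38]
(0.58, 0.289) 60 [ 0.41  0.5   1.13 -0.    1.51 -0.64]
(0.58, 0.289) 75 [ 0.41  0.5   1.13 -0.    1.51 -0.9 ]
(0.58, 0.289) 90 [ 0.41  0.5   1.13 -0.    1.51 -1.17]
(0.58, 0.289) 105 [ 0.41  0.5   1.13 -0.    1.51 -1.43]
(0.58, 0.289) 120 [ 0.41  0.5   1.13 -0.    1.51 -1.69]
(0.58, 0.289) 135 [ 0.41  0.5   1.13 -0.    1.51 -1.95]
(0.58, 0.289) 150 [ 0.41  0.5   1.13 -0.    1.51 -2.21]
(0.58, 0.289) 165 [ 0.41  0.5   1.13 -0.    1.51 -2.47]
```

```bash
cat >> h.py <<'E'
from scipy.spatial.transform import Rotation as Ro
def down(th):
    M=np.c_[[np.cos(th),np.sin(th),0],[np.sin(th),-np.cos(th),0],[0,0,-1]]
    q=Ro.from_matrix(M).as_quat();return [q[3],*q[:3]]
def tt(): o=robot.observe();print('t',round(o['time'],2),o['eef_pos'].round(4),'w',round(o['gripper_width'],4),'F',np.round(o['contact_force'],1));return o
E
python3 - <<'E'
from h import *
robot.move_ptp([.4815,-.08,.22],down(0.2));tt()
p=snap('wrist','w_sp.png');pickle.dump(p,open('w_sp.pkl','wb'))
robot.move_ptp([.5805,.289,.28],down(0.2));tt()
p=snap('wrist','w_ch.png');pickle.dump(p,open('w_ch.pkl','wb'))
tt()
E
```

```text
t 2.8 [ 0.4814 -0.0807  0.22  ] w 0.0855 F [0.1 0.3 0.5]
t 4.29 [0.5808 0.2878 0.28  ] w 0.0854 F [ 1.1 -0.9  0.4]
t 4.34 [0.5809 0.2877 0.28  ] w 0.0855 F [ 0.1  0.  -0.7]
```

View pics/w_sp.png

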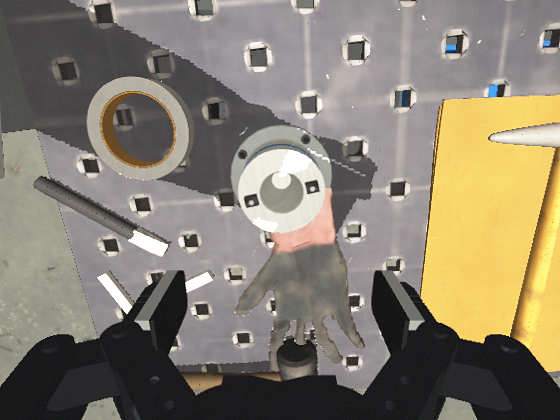

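View pics/w_ch.png

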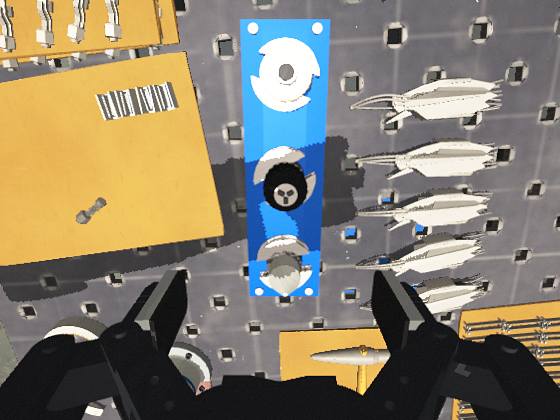

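The spindle view shows the nose at (282,192) with dark dogs at about (251,200) and (312,187). In the chuck view the sleeve is at (286,185), with flange slots at upper right and lower left. Next I'll measure both.

```bash
python3 - <<'E'
from h import *
from scipy.optimize import least_squares
p=pickle.load(open('w_sp.pkl','rb'));c=cloud(p)
R,t=RT(p)
g=p['img'].astype(int).sum(2)
# rectify on plane z=.084 and .075
def rect(p,z,cx,cy,half,n,name):
    a=np.linspace(-half,half,n);X,Y=np.meshgrid(cx+a,cy+a[::-1])
    P=np.c_[X.ravel(),Y.ravel(),np.full(X.size,z)]
    R,t=RT(p);q=P@R.T+t;s=q[:,:2]/q[:,2:];s=s*(1+p['k1']*(s**2).sum(1,keepdims=True))
    K=np.array(p['intrinsics']);m=s*[K[0,0],K[1,1]]+K[:2,2]
    m=m.astype(np.float32).reshape(n,n,2)
    im=cv2.remap(p['img'],m[...,0],m[...,1],cv2.INTER_LINEAR)
    zz=cv2.remap(p['z_map'],m[...,0],m[...,1],cv2.INTER_NEAREST)
    for k in range(0,n,n//10): im[k,:5]=im[:5,k]=[255,0,0]
    cv2.imwrite('pics/'+name,cv2.cvtColor(im,cv2.COLOR_RGB2BGR))
rect(p,.075,.4815,-.08,.06,600,'r_sp.png')
q=pickle.load(open('w_ch.pkl','rb'))
rect(q,.096,.5805,.289,.06,600,'r_ch.png')
x=c.reshape(-1,3);x=x[~np.isnan(x[:,0])]
near=np.hypot(x[:,0]-.4815,x[:,1]+.08)<.05
top=x[near&(abs(x[:,2]-.075)<.004)];print(len(top),np.median(top,0))
(cx,cy),rr=cv2.minEnclosingCircle(top[:,:2].astype(np.float32));print('enc',cx,cy,rr)
y=cloud(q).reshape(-1,3);y=y[~np.isnan(y[:,0])]
for nm,cc in [('ch',(.58,.289)),('ce',(.602,.191)),('mi',(.561,.387))]:
    d=np.hypot(y[:,0]-cc[0],y[:,1]-cc[1])
    f=y[(d<.04)&(abs(y[:,2]-.096)<.003)]
    print(nm,len(f),cv2.minEnclosingCircle(f[:,:2].astype(np.float32)))
d=np.hypot(y[:,0]-.58,y[:,1]-.289);s=y[(d<.03)&(y[:,2]>.125)]
print(s[:,2].max(),s.mean(0),s.min(0),s.max(0))
E
```

```text
4260 [ 0.4829975  -0.07954382  0.07492536]
enc 0.4835437536239624 -0.08184406161308289 0.04028673842549324
ch 908 ((0.585328996181488, 0.2897343337535858), 0.03231852501630783)
ce 996 ((0.605242908000946, 0.19160884618759155), 0.03258289396762848)
mi 1178 ((0.5657933354377747, 0.38737723231315613), 0.03218347579240799)
0.3738358959920021 [0.57871071 0.29875294 0.32979635] [0.55129118 0.27035515 0.12512969] [0.605717   0.31055408 0.3738359 ]
```

View pics/r_sp.png

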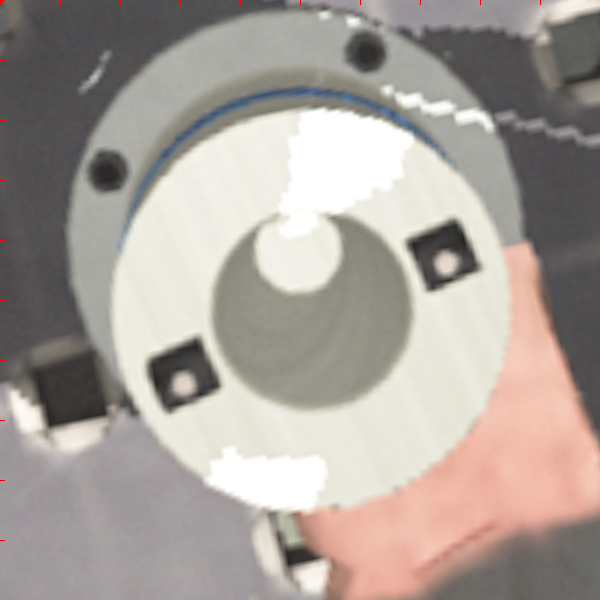

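View pics/r_ch.png

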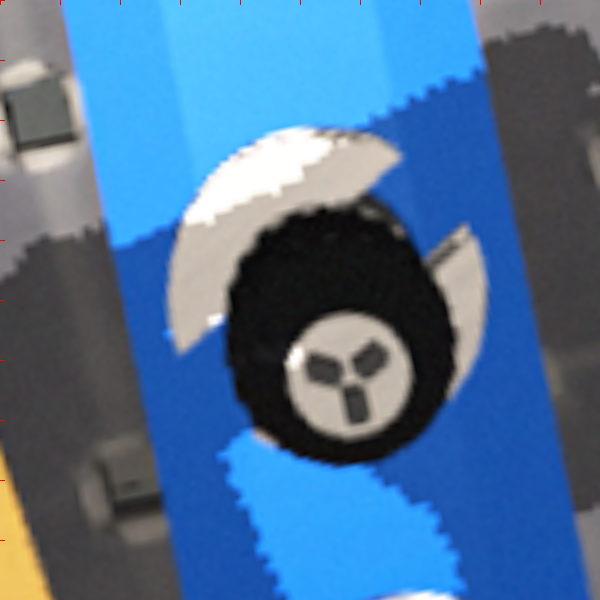

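```bash
python3 - <<'E'
from h import *
p=pickle.load(open('w_ch.pkl','rb'))
# nose: bright disc inside the black sleeve
hsv=cv2.cvtColor(p['img'],cv2.COLOR_RGB2HSV)
roi=np.zeros(hsv.shape[:2],np.uint8);cv2.circle(roi,(290,193),22,255,-1)
m=((hsv[...,2]>90)&(hsv[...,1]<60)&(roi>0)).astype(np.uint8)
n,l,s,c=cv2.connectedComponentsWithStats(m);print([(s[i],c[i]) for i in range(1,n) if s[i][4]>30])
k=l[193,290] or l[195,284]
for i in range(1,n):
    if s[i][4]>100:
        cn=max(cv2.findContours((l==i).astype(np.uint8),0,1)[0],key=cv2.contourArea)
        W=onplane(p,cn[:,0,:],.155)
        print(i,cv2.minEnclosingCircle(W[:,:2].astype(np.float32)),W.min(0),W.max(0))
K=np.array(p['intrinsics'])
b=((hsv[...,2]<45)).astype(np.uint8);roi2=np.zeros_like(roi);cv2.circle(roi2,(288,187),32,1,-1)
cn=np.argwhere(b*roi2)[:,::-1]
for z in (.138,): W=onplane(p,cn,z);print(W.min(0),W.max(0))
E
```

```text
[(array([303, 177,   9,  26,  88], dtype=int32), array([307.90909091, 189.79545455])), (array([274, 183,  24,  23, 354], dtype=int32), array([285.27118644, 194.15819209]))]
2 ((0.5857211947441101, 0.2912900745868683), 0.010465756990015507) [0.57551963 0.28099517 0.155     ] [0.59607606 0.30123461 0.155     ]
[0.56611271 0.27084515 0.138     ] [0.60522069 0.31634284 0.138     ]
```

The nose gives the axis at (0.5857, 0.2913) and the flange rim gives (0.5861, 0.2915), so they agree. Now the grasp.

```bash
python3 - <<'E'
from h import *
x,y=.5859,.2914
robot.movel([x,y,.22],down(.2),max_speed=.15)
print(robot.movel([x,y,.101],max_speed=.1,threshold=15));tt()
robot.set_gripper(.03,60);tt()
robot.movel([x,y,.215],max_speed=.1);tt()
snap('scene','s1.png')
robot.move_ptp([.4837,-.0819,.24],down(.2-.32));tt()
p=snap('wrist','w_held.png');pickle.dump(p,open('w_held.pkl','wb'))
snap('scene','s2.png')
E
```

```text
False
t 6.23 [0.5862 0.2915 0.1018] w 0.0853 F [-0.2  0.2  0.1]
t 6.73 [0.586  0.2915 0.1014] w 0.0382 F [-1.1 -0.6  5.1]
t 8.03 [0.5857 0.2913 0.2141] w 0.0383 F [-0.7 -1.1 -4.3]
t 9.52 [ 0.4841 -0.0813  0.24  ] w 0.0386 F [ 0.   0.7 -5.1]
```

View pics/w_held.png

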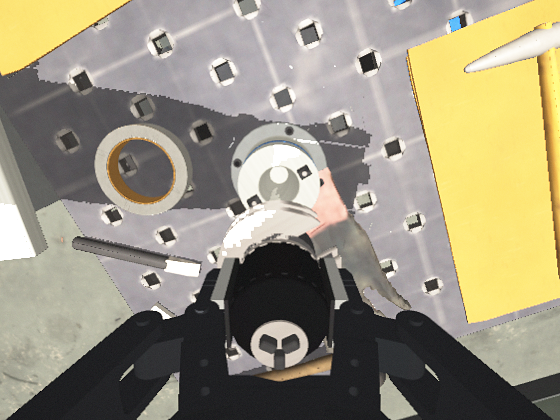

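View pics/s2.png

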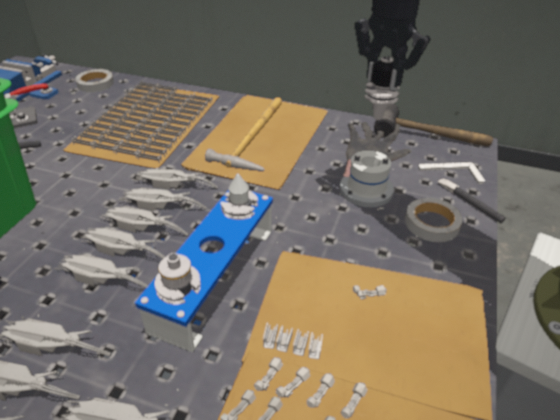

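Wrist picture: the chuck is held between the pads (sleeve at 280,300, nose at 280,342), and a flange slot shows at the right near (315,220). The scene picture shows it hanging upright over the spindle at (372,165). I'll check the in-hand yaw and centring before lowering.

```bash
python3 - <<'E'
from h import *
p=pickle.load(open('w_held.pkl','rb'))
def rect(p,z,cx,cy,half,n,name):
    a=np.linspace(-half,half,n);X,Y=np.meshgrid(cx+a,cy+a[::-1])
    P=np.c_[X.ravel(),Y.ravel(),np.full(X.size,z)]
    R,t=RT(p);q=P@R.T+t;s=q[:,:2]/q[:,2:];s=s*(1+p['k1']*(s**2).sum(1,keepdims=True))
    K=np.array(p['intrinsics']);m=(s*[K[0,0],K[1,1]]+K[:2,2]).astype(np.float32).reshape(n,n,2)
    im=cv2.remap(p['img'],m[...,0],m[...,1],cv2.INTER_LINEAR)
    c=n//2;s=n/2/half
    cv2.circle(im,(c,c),int(.032*s),(255,0,0),1);cv2.circle(im,(c,c),int(.0105*s),(0,255,0),1)
    for a in (.428,):
      d=np.array([np.cos(a),-np.sin(a)]);e=np.array([d[1],-d[0]])
      for sg in(1,-1):
        for o in(-.011,.011):
          P1=c+s*(d*.02*sg+e*o);P2=c+s*(d*.034*sg+e*o);cv2.line(im,tuple(map(int,P1)),tuple(map(int,P2)),(0,0,255),1)
    return im
z0=.24-.1014
A=rect(p,z0+.096,.4841,-.0813,.05,400,'');B=rect(p,z0+.155,.4841,-.0813,.05,400,'')
cv2.imwrite('pics/r_held.png',cv2.cvtColor(np.hstack([A,B]),cv2.COLOR_RGB2BGR))
E
```

```text
(no output)
```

View pics/r_held.png

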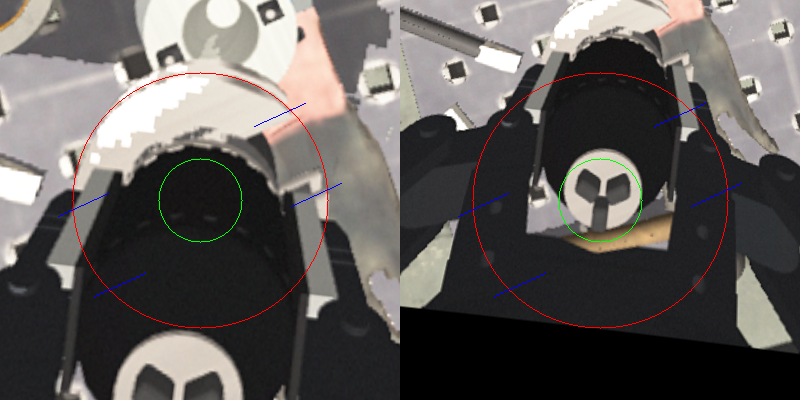

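```bash
python3 - <<'E'
from h import *
p=pickle.load(open('w_held.pkl','rb'));X=cloud(p)
n=X[330:355,268:292].reshape(-1,3);print('nose z',np.nanpercentile(n[:,2],[5,25,50,75,95]).round(4))
n=X[205:240,225:325].reshape(-1,3);n=n[n[:,2]>.2];print('flange z',np.percentile(n[:,2],[5,25,50,75,95]).round(4),len(n))
y=X.reshape(-1,3);f=y[(abs(y[:,2]-.2325)<.005)&(np.hypot(y[:,0]-.484,y[:,1]+.08)<.045)&(y[:,1]>-.07)];print(len(f),f.max(0),f.min(0))
im=p['img'][180:260,200:360];cv2.imwrite('pics/z_held.png',cv2.cvtColor(cv2.resize(im,(800,400),interpolation=cv2.INTER_CUBIC),cv2.COLOR_RGB2BGR))
E
```

```text
nose z [0.2886 0.2892 0.2903 0.2925 0.2934]
flange z [0.2228 0.2333 0.2344 0.2349 0.2355] 2765
2741 [ 0.50699351 -0.05038207  0.23661146] [ 0.45597732 -0.06999163  0.22789543]
```

View pics/z_held.png

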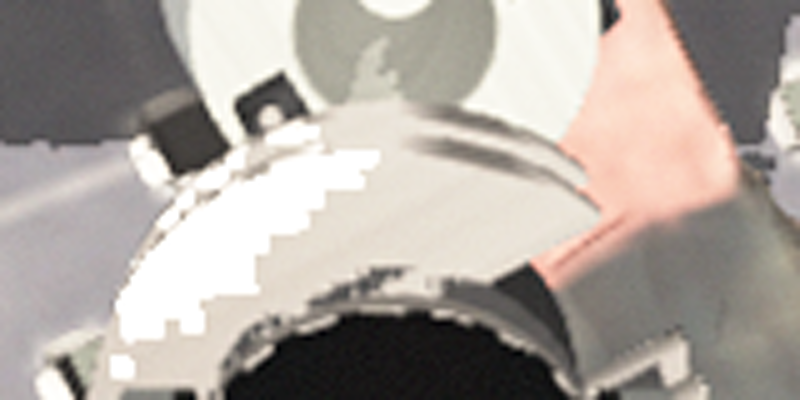

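```bash
python3 - <<'E'
from h import *
p=pickle.load(open('w_held.pkl','rb'))
f=lambda q:np.array(q)/5+[200-.4,180-.4]
W=onplane(p,[f((600,213)),f((535,262)),f((415,140)),f((470,150)),f((540,178)),f((120,300)),f((300,135)),f((200,190))],.2345)[:,:2]
d=W[0]-W[1];print('slot edge deg',np.degrees(np.arctan2(d[1],d[0])))
from scipy.optimize import least_squares
print((W-[.4841,-.0813]).round(4))
r=W-[.4841,-.0813];print(np.hypot(*r.T).round(4),'corner angle',np.degrees(np.arctan2(r[0,1],r[0,0])))
s=least_squares(lambda c:np.hypot(*(W[[0,2,3,4]]-c).T)-.032,[.484,-.08]);print(s.x,s.fun)
E
```

```text
slot edge deg 33.13816524995594
[[ 0.0229  0.0213]
 [ 0.0162  0.0169]
 [ 0.0059  0.031 ]
 [ 0.011   0.0293]
 [ 0.0174  0.0257]
 [-0.0252  0.0177]
 [-0.005   0.0328]
 [-0.0155  0.0283]]
[0.0313 0.0234 0.0315 0.0313 0.031  0.0308 0.0331 0.0323] corner angle 42.950117552303
[ 0.48340785 -0.08175763] [ 1.42219693e-04  8.57122007e-05 -1.13743114e-05 -2.06673897e-04]
```

Centring is within 1 mm and the slot yaw is about 23° against about 24.5° for the dogs. That's inside the roughly 12° of clearance, so I'll lower it with force checks.

```bash
python3 - <<'E'
from h import *
x,y=.4839,-.0818
print(robot.movel([x,y,.125],max_speed=.12,threshold=12));tt()
print(robot.movel([x,y,.093],max_speed=.03,threshold=10));tt()
p=snap('wrist','w_in.png');snap('scene','s3.png')
E
```

```text
False
t 10.72 [ 0.4843 -0.0819  0.1257] w 0.0388 F [ 1.  -0.7 -4.5]
True
t 11.61 [ 0.4837 -0.0818  0.0964] w 0.0382 F [-2.8 -0.1  6.6]
```

View pics/s3.png

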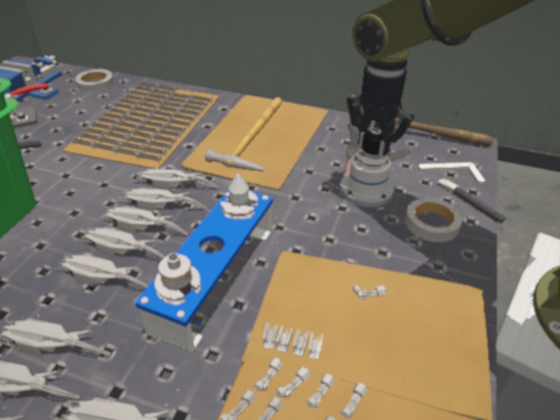

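Contact came at TCP z = 0.0964, which is exactly the predicted seated height. Scene picture: the chuck sits on the nose at (372,155). I'll release, retreat and check.

```bash
python3 - <<'E'
from h import *
robot.set_gripper(.085);tt()
robot.movel([.4837,-.0818,.25],max_speed=.12);robot.hold(.3);tt()
p=snap('wrist','w_fin.png');snap('scene','s4.png')
X=cloud(p).reshape(-1,3);X=X[~np.isnan(X[:,0])]
d=np.hypot(X[:,0]-.4837,X[:,1]+.0818)
f=X[(d<.033)&(d>.022)&(X[:,2]>.07)&(X[:,2]<.11)];print('flange z',np.percentile(f[:,2],[10,25,50,75,90]).round(4))
n=X[(d<.03)&(X[:,2]>.14)&(X[:,2]<.16)];print('nose',n.mean(0),len(n))
# fitted plane of flange
f=f[abs(f[:,2]-.091)<.004];A=np.c_[f[:,:2]-[.4837,-.0818],np.ones(len(f))];print(np.linalg.lstsq(A,f[:,2],rcond=None)[0],len(f))
n=150;s=np.linspace(-.05,.05,500);XX,YY=np.meshgrid(.4837+s,-.0818+s[::-1]);P=np.c_[XX.ravel(),YY.ravel(),np.full(XX.size,.091)]
K=np.array(p['intrinsics']);m=cv2.projectPoints(P,np.array(p['rvec'],float),np.array(p['tvec'],float),K,np.array([p['k1'],0,0,0.]))[0].astype(np.float32).reshape(500,500,2)
cv2.imwrite('pics/r_fin.png',cv2.cvtColor(cv2.remap(p['img'],m[...,0],m[...,1],1),cv2.COLOR_RGB2BGR))
E
```

```text
t 12.23 [ 0.4831 -0.0816  0.0955] w 0.0846 F [ 0.4  0.2 -0.9]
t 13.97 [ 0.4837 -0.0818  0.2498] w 0.085 F [-0.2  1.2 -0.6]
flange z [0.075  0.0797 0.0902 0.0911 0.0916]
nose [ 0.48376988 -0.08154574  0.14461187] 861
[-0.00563169 -0.00388417  0.09092204] 861
```

View pics/r_fin.png

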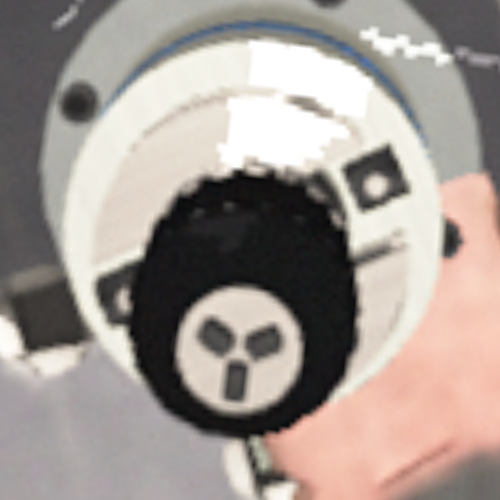

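View pics/s4.png

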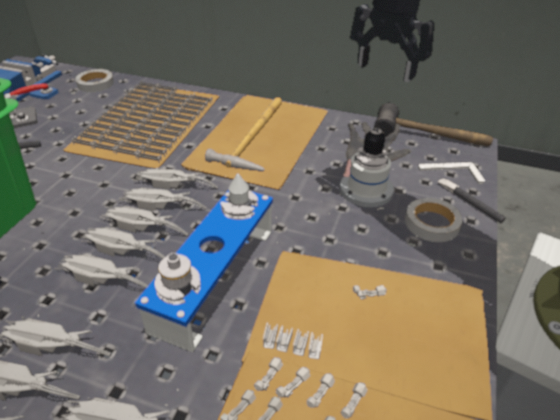

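The rectified view shows both dogs inside the slots, at (378,180) and (118,292). The flange top is level at z = 0.0909, so its lower face is at 0.0749. The scene picture shows the centre and the arbor still in the rack and the gripper clear.

```bash
python3 - <<'E'
from h import *
ticket.hand_in()
E
```

```text
the job is handed in; nothing more can be done
```

The drill chuck is seated in the spindle with both dogs in its slots, and I handed the job in after about 14 s of the 38 s. I gripped it by the sleeve, turned it about 18° to match the dogs and lowered it slowly, with a contact stop for the last 30 mm. It touched at exactly the height predicted for fully home; I then let go and backed off.

**Final checks**
- **Seating:** the flange's lower face measures 74.9 mm up, against 75 mm when home, and the flange is level within about 0.007 rad.
- **Centring:** the chuck's axis was within about 1 mm of the spindle's, measured while it was still held.
- **Bystanders:** the centre and the mill arbor are still in their rack holes in the last scene picture. I didn't measure their positions again.
- **Gripper:** it was open and clear, with no contact force.

**Disagreements before lowering**
- **Yaw:** one short slot edge read 33°, while the slot corner gave about 23° against 24.5° for the dogs. I trusted the corner, and the final picture confirmed the fit.
- **Nose:** its disc looked about 2.5 mm off centre in the hand, which suggested a slight tilt. After release the flange measured level.

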